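# Open the slide scanner's tray and latch the slide clamp

## Robot

A 6-joint arm with a two-finger parallel gripper is mounted at the origin on the work surface. World frame = base frame: x ahead of the robot, y to its left, z up, the work surface at z = 0. Lengths are in mm, angles in rad, forces in N, time in s.
With the tool pointing down it reaches from about 325 to 900 mm from the base axis. Payload 3.5 kg.
Tool frame: the origin (TCP) lies on the centre line of the jaws, within the pads' length; the fingertips stand tcp_to_tips ahead of it and the grasp point (between the pads) lies 6 mm ahead of it (tcp_to_tips is the distance from the TCP to the fingertips, in mm); z points along the fingers, y is the direction in which the jaws open and shut (so a half turn about z gives the same grasp; the last joint's range is limited). The gripper opens to 85 mm and grips with 20 to 120 N. Pads are 22 mm wide; open, the fingers measure 114 mm over their backs; the gripper's body (76 mm by 85 mm) begins 54 mm behind the grasp point. The pads swing forward as they close: fully open they stand 13 mm farther back than shut.
Start: joints at [1.133, 0.276, -0.026, 1.268, 0, 1.467], TCP at [205.369, 590.293, 256.313] pointing down, gripper open.
Joint ranges: [-3.12, 3.12], [-0.85, 1.88], [-1.08, 1.24], [-1.95, 2.15], [-1.57, 1.53], [-3.14, 3.14]. Speed limits (rad/s): [2.57, 2.57, 3.14, 3.14, 3.14, 3.14].

## Interface

Orientations are given as a 3x3 rotation matrix whose columns are the frame's x, y, z axes.
In Python, from workcell import * gives the robot as it stands.
- The arm moves only by the shell command python3 -m handwheel 'ROWS' [FORCE]. ROWS is JSON, a list of rows, each a list of 5 numbers: the finger opening in m, from 0 to 0.0854, then the shift along the tool's x, y, z in m, then the turn about the tool's z in rad. In form: [[grip, x, y, z, roll], ...]. A call has 1 to 5 rows; each row shifts and turns the commanded pose from where the row before left it, along the tool's axes as they then stand; what a row does not reach is not made up. A row lasts 1/10 s, in which the tool goes at most 50 mm and 8.59 degrees, less where a joint would pass 70% of its speed; a pose out of reach is approached as far as the arm can. A call with a gripper value outside its range is refused whole. The fingers move at their own pace and stop on an object; FORCE is the grip in N (left out, the last holds). Time passes only in rows, so rows that do not move let the fingers close. It gives the time, the measured TCP pose, the force and the opening at its end, in the units of the state.
- state(): the state, without advancing time (a new reading comes with each control period).
- capture(name): name is "side" or "top" or "wrist"; returns the picture (480x640x3 uint8, blue, green, red); there is no depth.
- calibration(name): a dict with "fx", "fy", "cx", "cy" (pixels), "origin" and "orientation" of the camera in the world. Camera axes: x right, y up, looking along -z (the intrinsics and any distortion apply to the point x, -y, -z); pixel columns grow to the right and rows downward; lengths in mm; the calibration is good to about 2 mm. A picture is of the moment at which its call begins: read the wrist's pose just before it. calibration takes no time and is no camera call; for the wrist camera it gives the pose at the moment of the call.
- finish_job(): hands the job in, once; it reports no verdict.
The state is a dict: "time": time; "joints": joint angles; "dq": joint speeds; "effort": joint torques, N m; "position": TCP position; "orientation": TCP orientation; "wrist_force": force on the tool from outside, world axes, zero at the start; "torque": the same for the moment, N m; "opening": finger opening in mm.
Only numpy, scipy, OpenCV 4.12 (cv2) and the standard library are available. Lean on these libraries where they do the work, as an engineer would, in place of code of your own. Each camera call takes 0.05 s, during which the arm holds its last target. There are 200 camera calls.

## Task

Pull the loading tray of the white slide scanner straight out by its blue grip until it reaches its stop. Then, with the tray out, swing the steel clamp bar by its red peg across the four slides until it rests fully home in the yellow catch, and let go. Leave the tray out, and do not knock over or push away the glassware and boxes standing about.

Things in the scene. Friction and masses are not known exactly. Their poses are not given: they have to be found in the camera images.
- scanner: White slide scanner, fixed. Origin: table height, middle of the lower housing's front face; x into the machine, y along the front, z up. In mm: lower housing x 0..250, y -150..150, z 0..150, with a tray slot y -100..100, z 30..122. Its head (x -40..250, y -155..155, z 150..225) overhangs the front by 40, so lean the tool 30 to 45 degrees, fingers pointing down and into the machine.
- tray (a joint): Sliding of the loading tray, in m: 0 = pushed in, grows as the tray comes out along the scanner's -x, stop at 0.130. It slides with about 2.5 N of friction and starts nearly in (0 to 0.025).
- tray_grip (a point): Grip point, 60 mm up, on the tray's blue pull grip: an upright fin in the middle of the grey tray front, 14 mm thick (scanner's y), z 36..78 mm, sticking out 45 mm; the point lies 12 mm in from its outer end, on its mid plane; axes as the scanner's. Grey front panel: 10 mm thick, 190 wide, z 30..80, its inner face 43 mm further in (+x) than this point. Tray floor at z 46.
- bar (a joint): Turn of the clamp bar about its upright hinge on the tray, in rad: 0 = closed, lying across the slides along the scanner's y with its end in the yellow catch (the hinge's stop); positive = swung open, inward, towards +x of the scanner. Starts open 0.65 to 1.0 and stays where it is left (stiff hinge, 0.05 N m).
- bar_hinge (a point): Point on the steel clamp bar's upright hinge axis, 54 mm up (bar's underside); from tray_grip 73 mm along the scanner's +x and 70 mm along its +y. It turns with the bar, which runs from here along the point's -y axis: 142 mm long, 12 wide, 8 thick (z 54..62). Closed, its end sits in the yellow catch on the tray's other side (16 mm wide, z 46..72).
- bar_peg (a point): Centre of the top of the red peg on the clamp bar, 102 mm above the table, 65 mm from the hinge axis. The peg is a 12 mm thick upright round pin, 40 mm high (z 62 to 102 mm). Four glass slides lie below, tops at 49 mm.
- flask_a: Conical glass flask with yellow tape, a funnel and a black sea urchin on it, 90 mm wide, 211 mm tall, origin centre of underside. Bystander.
- flask_b: Second such flask with an urchin. Bystander.
- flask_c: Third such flask, funnel empty, 168 mm tall. Bystander.
- beaker: Empty glass beaker, 64 mm wide, 85 mm tall, standing beside the tray's path on the scanner's +y side, origin centre of underside. Bystander.
- dish: Covered glass dish, 94 mm wide, 22 mm high, lying beside the tray's path on the scanner's -y side, origin centre of underside. Bystander.
- slide_box: Blue slide box, 90 x 170 x 34 mm, lying on top of the scanner's head, origin centre of underside. Bystander.
- tip_box: Orange pipette tip box, 75 x 110 x 56 mm, origin centre of underside. Bystander.

How it is judged (in metres and radians):
On the way, in this order (a step that is already met when the one before it is completed fails the run):
1. the tray is out at its stop with the clamp bar still open (value of joint tray above 0.122 m and value of joint bar above 0.3 rad), for 0.2 s.
2. the clamp bar rests home in the catch, the tray still out (value of joint bar below 0.06 rad and value of joint tray above 0.118 m), for 0.2 s.
At the end, for the whole second after the job is handed in: The tray stands out within 12 mm of its stop, the clamp bar is closed to within 0.06 rad of its stop in the catch (8 mm at its end), both are at rest, and no bystander was tipped over or shifted by more than 40 mm (all of step 2 and velocity of joint bar between -0.05 and 0.05 rad/s and velocity of joint tray between -0.01 and 0.01 m/s); the robot touches nothing.
It fails at once if a bystander is pushed more than 40 mm from its place (distance of any of flask_a, flask_b, flask_c, beaker, dish, slide_box, tip_box from where it was at the start of the episode above 0.04 m).
It fails at once if a flask or the beaker is knocked over (angle between any of flask_a, flask_b, flask_c, beaker's own z axis and vertical above 0.5 rad).
It also fails if it takes over 48 s, if anything falls off the work surface, if the arm or the gripper's body presses on something with over 40 N, if the wrist force passes 120 N, or if a joint passes its speed limit or range.

## Working session

There is one attempt and no reset: what is moved stays moved. The work goes in short steps, Python scripts to look and compute and a shell command to move; the robot and the scene stay as the last step left them, time stands still between calls to the robot, and variables do not carry over. Pictures are saved under pics/ and viewed, about 8 in all and at most 12, crops included, and the job is handed in when it is done.

```bash
mkdir -p pics; python3 - <<'E'
from workcell import *
import cv2,numpy as np
s=state();print({k:np.round(v,3).tolist() for k,v in s.items()})
for n in("side","top","wrist"):
    c=calibration(n);print(n,{k:np.round(v,3).tolist() for k,v in c.items()})
    cv2.imwrite(f"pics/{n}0.png",capture(n))
E
ls
```

```text
{'time': 0.0, 'joints': [1.133, 0.277, -0.028, 1.268, 0.0, 1.467], 'dq': [0.0, 0.001, 0.0, 0.0, -0.001, 0.0], 'effort': [0.002, -44.551, 29.52, 0.016, -0.0, -0.0], 'position': [205.051, 589.614, 255.145], 'orientation': [[-0.944, 0.329, -0.001], [0.329, 0.944, -0.002], [0.0, -0.002, -1.0]], 'wrist_force': [0.085, 0.297, 0.588], 'torque': [-0.026, -0.012, 0.002], 'opening': 85.091}
side {'fx': 455.775, 'fy': 455.775, 'cx': 318.24, 'cy': 242.413, 'origin': [127.942, 371.636, 1005.622], 'orientation': [[-0.559, 0.698, -0.447], [-0.829, -0.46, 0.319], [0.017, 0.549, 0.836]]}
top {'fx': 438.411, 'fy': 438.411, 'cx': 318.582, 'cy': 241.557, 'origin': [415.599, 22.3, 973.62], 'orientation': [[-0.05, 0.978, -0.204], [-0.999, -0.049, 0.012], [0.002, 0.205, 0.979]]}
wrist {'fx': 338.91, 'fy': 338.91, 'cx': 313.955, 'cy': 239.196, 'origin': [124.593, 616.472, 372.442], 'orientation': [[0.328, -0.894, -0.307], [0.945, 0.309, 0.108], [-0.002, -0.325, 0.946]]}
pics
```

View pics/side0.png

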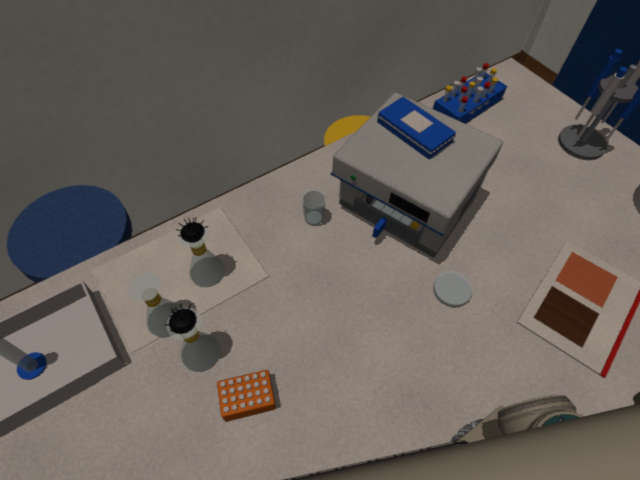

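View pics/top0.png

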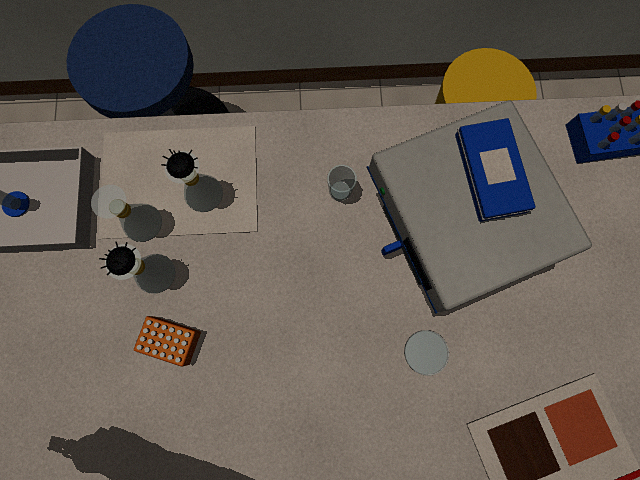

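The side view shows the scanner with its grip at about (379,228), the beaker at (313,208) and the dish at (453,289). In the top view the head corners are at (371,155), (511,101), (591,243) and (442,310), and the grip is near (392,247). Next I'll fit the scanner pose and triangulate the grip.

```bash
cat > h.py <<'E'
from workcell import *
import cv2,numpy as np
from scipy.optimize import least_squares
def proj(c,P):
    O=np.array(c["origin"]);R=np.array(c["orientation"])
    p=(np.atleast_2d(P)-O)@R
    return np.c_[c["cx"]+c["fx"]*p[:,0]/-p[:,2], c["cy"]-c["fy"]*p[:,1]/-p[:,2]]
def ray(c,u,v):
    d=np.array([(u-c["cx"])/c["fx"],-(v-c["cy"])/c["fy"],-1]);return np.array(c["orientation"])@d
def onz(c,u,v,z):
    d=ray(c,u,v);O=np.array(c["origin"]);return O+d*(z-O[2])/d[2]
def tri(obs): # [(c,u,v)..]
    A=[];b=[]
    for c,u,v in obs:
        d=ray(c,u,v);d/=np.linalg.norm(d);M=np.eye(3)-np.outer(d,d);A.append(M);b.append(M@np.array(c["origin"]))
    return np.linalg.lstsq(np.vstack(A),np.hstack(b),rcond=None)[0]
def world(p,P): # scanner->world, p=(x,y,yaw)
    P=np.atleast_2d(np.array(P,float));c,s=np.cos(p[2]),np.sin(p[2])
    return np.c_[p[0]+c*P[:,0]-s*P[:,1],p[1]+s*P[:,0]+c*P[:,1],P[:,2]]
E
python3 - <<'E'
from h import *
T=calibration("top");S=calibration("side")
C=[[-40,155,225],[250,155,225],[250,-155,225],[-40,-155,225]]
ot=np.array([[371,155],[511,101],[591,243],[442,310]])
f=lambda p:(proj(T,world(p,C))-ot).ravel()
r=least_squares(f,[400,-200,-1.2]);print(r.x,np.round(r.fun,1))
print("side pred",proj(S,world(r.x,C)).round(0).tolist())
for n in("top","side"):
    im=cv2.imread(f"pics/{n}0.png");h=cv2.cvtColor(im,cv2.COLOR_BGR2HSV)
    m=cv2.inRange(h,(105,150,60),(125,255,255))
    k,l,st,ce=cv2.connectedComponentsWithStats(m)
    for i in range(1,k):
        if st[i,4]>40:print(n,st[i],ce[i].round(1))
print("beaker",onz(T,342,187,0),onz(S,314,217,0),"dish",onz(T,426,352,22),onz(S,453,289,22))
for u in [(152,273),(205,193),(143,222)]:print("flask base",onz(T,*u,0).round(0))
# crops
t=cv2.imread("pics/top0.png")[180:320,340:480];s=cv2.imread("pics/side0.png")[150:270,320:460]
cv2.imwrite("pics/crop1.png",np.hstack([cv2.resize(t,(400,400),interpolation=2),cv2.resize(s,(400,400*120//140),interpolation=2)[:400] if 0 else cv2.copyMakeBorder(cv2.resize(s,(400,343),interpolation=2),0,57,0,0,0)]))
E
```

```text
[ 600.284746   -176.65998864   -1.22615759] [-2.3 -2.3 -1.  -4.   2.   3.8  1.2  1.5]
side pred [[330.0, 155.0], [394.0, 91.0], [504.0, 142.0], [449.0, 219.0]]
top [632 109   8  12  54] [635.2 114. ]
top [ 579  112   61   42 1234] [605.1 133.9]
top [ 460  118   75   99 3697] [497.  167.9]
top [  9 191  18   8  89] [ 18.2 194.6]
top [  2 205  23  11 135] [ 11.7 211.1]
top [384 241  17  11 102] [392.1 246. ]
side [480  74   9  13  45] [484.3  79.9]
side [434  82  72  36 704] [466.  101.6]
side [ 379   97   76   54 1481] [416.7 124.2]
side [373 218  13  19  88] [378.6 225.3]
side [ 29 353  13   6  56] [ 35.  355.1]
side [ 17 365  28  14 206] [ 29.6 372.1]
beaker [745.84433546 -51.05185362   0.        ] [741.30366132 -48.83532402   0.        ] dish [ 365.50630154 -203.97593073   22.        ] [ 361.20968377 -201.53545501   22.        ]
flask base [566. 385.   0.]
flask base [747. 268.   0.]
flask base [684. 409.   0.]
```

View pics/crop1.png

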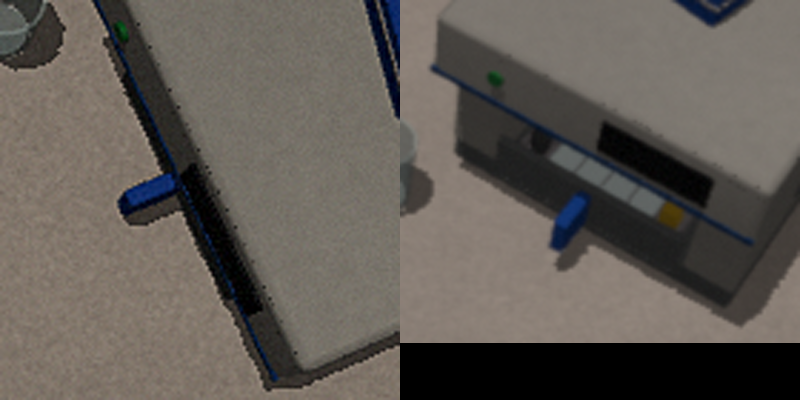

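The two views agree on the scanner to a few mm: origin about (600,-177), yaw about -70°. The grip is blue and visible from both. The rows have no tilt axis, and the lean is needed, so I'll find out how the arm behaves at its reach limit. First I'll raise the arm and align the roll.

```bash
python3 -m handwheel '[[0.085,0,0,-0.04,0.15],[0.085,0,0,-0.04,0.15],[0.085,0,0,-0.04,0.15],[0.085,0,0,-0.03,0.15],[0.085,0,0,-0.03,0.15]]'; python3 -m handwheel '[[0.085,0,0,0,0.14]]'
python3 - <<'E'
from h import *
T=calibration("top");S=calibration("side")
C=[[-40,155,225],[250,155,225],[250,-155,225],[-40,-155,225]]
D=[[-40,155,225],[-40,-155,225],[0,150,0],[0,-150,0]]
ot=np.array([[371,155],[511,101],[591,243],[442,310]])
os=np.array([[334,156],[447.7,216.5],[340.3,204.3],[435.5,256]])
f=lambda p:np.r_[(proj(T,world(p,C))-ot).ravel(),(proj(S,world(p,D))-os).ravel()]
r=least_squares(f,[600,-177,-1.2],loss='soft_l1');p=r.x;print(p,np.round(f(p),1))
for t in (0,12,25):print(t,"fin end top",proj(T,world(p,[-55-t,0,78])),proj(S,world(p,[[-55-t,0,78],[-55-t,0,36]])).tolist(), world(p,[-43-t,0,60]))
s=state();print(s["position"],np.round(s["orientation"],3).tolist(),s["joints"],tcp_to_tips)
for u in [(595,140),(635,190)]:print(onz(S,*u,0).round())
print(proj(S,[0,0,200]))
E
```

```text
time: 0.65
position: [205.3, 590.2, 437.7]
orientation: [[-0.462, 0.887, 0.0], [0.887, 0.462, 0.0], [0.0, 0.0, -1.0]]
wrist_force: [1.1, -0.4, 0.5]
opening: 84.9
time: 0.75
position: [206.0, 591.6, 441.7]
orientation: [[-0.334, 0.943, 0.004], [0.943, 0.334, 0.008], [0.006, 0.006, -1.0]]
wrist_force: [0.7, -0.4, 0.5]
opening: 85.0
[ 600.98935903 -180.79498056   -1.21714492] [-0.7 -2.4 -0.1 -5.1  4.3  1.8  4.4  0.8 -2.6 -1.2  2.7  1.5 -2.6 -0.1
 -2.3  2.6]
0 fin end top [[386.32143449 247.97650217]] [[376.4964754032202, 227.1260869909071], [374.4779308725645, 236.53996142444606]] [[ 586.0973605  -140.45606163   60.        ]]
12 fin end top [[381.08761389 250.20077411]] [[373.95760202231514, 230.30410938212867], [372.0059713215537, 239.66635330569096]] [[ 581.94145394 -129.19868891   60.        ]]
25 fin end top [[375.40480961 252.61585539]] [[371.1794521367776, 233.7816449728404], [369.30185663971423, 243.08636160793085]] [[ 577.43922182 -117.00320179   60.        ]]
[205.96865029 591.57742799 441.72090304] [[-0.334, 0.943, 0.004], [0.943, 0.334, 0.008], [0.006, 0.006, -1.0]] [ 1.13260409e+00  2.43364131e-01  3.12800180e-01  1.63161943e+00
 -2.17833345e-06  2.36332048e+00] 25.0
[ 506. -954.    0.]
[ 311. -881.    0.]
[[545.30669551 466.08705906]]
```

```bash
python3 -m handwheel '[[0.085,-0.046,0.017,0,0],[0.085,-0.046,0.017,0,0],[0.085,-0.046,0.017,0,0],[0.085,-0.046,0.017,0,0],[0.085,-0.046,0.017,0,0]]' >/dev/null
python3 -m handwheel '[[0.085,-0.046,0.017,0,0],[0.085,-0.046,0.017,0,0],[0.085,-0.046,0.017,0,0],[0.085,-0.046,0.017,0,0],[0.085,-0.046,0.017,0,0]]'
python3 -m handwheel '[[0.085,-0.046,0.017,0,0],[0.085,-0.046,0.017,0,0],[0.085,-0.046,0.017,0,0],[0.085,-0.031,-0.038,0,0],[0.085,-0.031,-0.038,0,0]]'
```

```text
time: 1.75
position: [522.1, 213.4, 436.1]
orientation: [[-0.339, 0.941, -0.0], [0.941, 0.339, 0.0], [0.0, -0.0, -1.0]]
wrist_force: [0.9, 1.0, 0.6]
opening: 85.0
time: 2.25
position: [566.3, 16.6, 433.3]
orientation: [[-0.339, 0.941, -0.005], [0.941, 0.339, 0.0], [0.002, -0.004, -1.0]]
wrist_force: [-0.1, -1.3, -0.2]
opening: 85.0
```

```bash
python3 -m handwheel '[[0.085,-0.031,-0.038,0,0],[0.085,-0.031,-0.038,0,0],[0.085,-0.031,-0.038,0,0],[0.085,-0.031,-0.038,0,0],[0.085,-0.031,-0.038,0,0]]' 
python3 -m handwheel '[[0.085,-0.031,-0.038,0,0],[0.085,-0.031,-0.038,0,0],[0.085,-0.031,-0.038,0,0],[0.085,-0.031,-0.038,0,0],[0.085,-0.031,-0.038,0,0]]'
python3 -m handwheel '[[0.085,-0.031,-0.038,0,0],[0.085,-0.031,-0.038,0,0],[0.085,-0.031,-0.038,0,0],[0.085,0,0,-0.05,0],[0.085,0,0,-0.05,0]]'
python3 -c "from h import *;s=state();print(s['joints'].round(3) if hasattr(s['joints'],'round') else s['joints'])"
```

```text
time: 2.75
position: [438.0, -192.9, 436.1]
orientation: [[-0.339, 0.941, -0.0], [0.941, 0.339, 0.0], [0.0, -0.0, -1.0]]
wrist_force: [1.6, -1.0, 0.2]
opening: 85.1
time: 3.25
position: [311.8, -403.3, 436.2]
orientation: [[-0.339, 0.941, 0.0], [0.941, 0.339, 0.0], [0.0, 0.0, -1.0]]
wrist_force: [0.8, -0.4, -0.1]
opening: 84.8
time: 3.75
position: [236.0, -528.7, 534.1]
orientation: [[-0.336, 0.942, -0.002], [0.942, 0.336, 0.007], [0.007, 0.0, -1.0]]
wrist_force: [-0.2, -0.5, 0.4]
opening: 85.5
[-1.263  0.196  0.446  1.828  0.    -0.035]
```

```bash
python3 -m handwheel '[[0.085,0,0.021,-0.045,0],[0.085,0,0,-0.05,0],[0.085,0,0,-0.05,0],[0.085,0,0,-0.05,0],[0.085,0,0,-0.05,0]]' 
python3 -c "from h import *;s=state();print(s['joints'])"
python3 -m handwheel '[[0.085,0,0,-0.05,0],[0.085,0,0,-0.05,0]]' 
python3 -c "from h import *;s=state();print(s['joints'])"
```

```text
time: 4.25
position: [246.0, -497.3, 706.7]
orientation: [[-0.338, 0.941, 0.032], [0.937, 0.339, -0.083], [-0.089, 0.002, -0.996]]
wrist_force: [0.9, 0.4, -0.0]
opening: 85.1
[-1.22898268  0.26325273  0.9309676   2.1497935   0.00215767 -0.00410523]
time: 4.45
position: [235.1, -472.4, 744.1]
orientation: [[-0.334, 0.941, 0.057], [0.928, 0.339, -0.151], [-0.162, 0.003, -0.987]]
wrist_force: [0.1, 0.0, 0.1]
opening: 85.0
[-1.23369934  0.20655044  0.94788091  2.149725    0.00416599 -0.00848721]
```

The joint-4 limit makes the tool lean the right way (fingers towards the scanner's +x). I'll keep going.

```bash
python3 -m handwheel '[[0.085,0,0,-0.05,0],[0.085,0,0,-0.05,0],[0.085,0,0,-0.05,0],[0.085,0,0,-0.05,0],[0.085,0,0,-0.05,0]]' 
python3 -c "from h import *;s=state();print(s['joints'])"
```

```text
time: 4.95
position: [205.9, -399.4, 829.5]
orientation: [[-0.318, 0.941, 0.117], [0.886, 0.339, -0.317], [-0.338, 0.003, -0.941]]
wrist_force: [-0.9, -1.3, -0.3]
opening: 84.8
[-1.24425102  0.06565676  0.98923085  2.14940507  0.00911082 -0.01748148]
```

```bash
python3 -m handwheel '[[0.085,0,0,-0.05,0],[0.085,0,0,-0.05,0],[0.085,0,0,-0.05,0],[0.085,0,0,-0.05,0],[0.085,0,0,-0.05,0]]' 
python3 -c "from h import *;s=state();print(s['joints'])"
python3 -m handwheel '[[0.085,0,0,-0.05,0],[0.085,0,0,-0.05,0]]' 
python3 -c "from h import *;s=state();print(s['joints'])"
```

```text
time: 5.45
position: [174.7, -306.4, 900.1]
orientation: [[-0.293, 0.941, 0.168], [0.816, 0.338, -0.47], [-0.499, -0.001, -0.867]]
wrist_force: [-0.8, 0.8, 0.1]
opening: 84.9
[-1.24190406 -0.08435707  1.0167883   2.14943648  0.0069029  -0.01380446]
time: 5.65
position: [162.7, -264.2, 923.6]
orientation: [[-0.28, 0.942, 0.185], [0.781, 0.336, -0.527], [-0.559, -0.003, -0.829]]
wrist_force: [-0.0, -0.1, -0.9]
opening: 85.0
[-1.22408790e+00 -1.44720713e-01  1.02676324e+00  2.14949538e+00
 -4.61882564e-03  1.60335547e-03]
```

```bash
python3 -m handwheel '[[0.085,0,0,-0.05,0],[0.085,0,0,-0.03,0],[0.085,0,0,0,0]]' 
cat >> h.py <<'E'
P0=np.array([600.99,-180.79,-1.2171])
def to(target,off=0): # world TCP target -> tool deltas m
    s=state();R=np.array(s["orientation"]);d=(np.array(target)-s["position"])@R/1000
    z=R[:,2];print("pos",np.round(s["position"],1),"lean",np.degrees(np.arccos(-z[2])).round(1),"q",np.round(s["joints"],2),"F",np.round(s["wrist_force"],1),"open",round(s["opening"],1))
    print("tool delta",d.round(4),"rows",(np.linalg.norm(d)/.05).round(1));return d
E
python3 -c "
from h import *
print(state()['orientation']);to(world(P0,[-135,0,130])[0])"
```

```text
time: 5.95
position: [152.7, -225.9, 941.8]
orientation: [[-0.27, 0.942, 0.202], [0.747, 0.337, -0.574], [-0.608, -0.004, -0.794]]
wrist_force: [-1.0, -0.0, 0.5]
opening: 85.2
[[-0.26960279  0.94162825  0.20161987]
 [ 0.74681956  0.33663008 -0.57353354]
 [-0.6079267  -0.00405258 -0.79398281]]
pos [ 152.7 -225.9  941.8] lean 37.4 q [-1.19 -0.19  1.04  2.15 -0.03  0.03] F [-1.  -0.   0.5] open 85.2
tool delta [0.5136 0.4392 0.627 ] rows 18.4
```

```bash
python3 -m handwheel '[[0.085,0.027,0.023,0.033,0],[0.085,0.027,0.023,0.033,0],[0.085,0.027,0.023,0.033,0],[0.085,0.027,0.023,0.033,0],[0.085,0.027,0.023,0.033,0]]' 
python3 -c "
from h import *
to(world(P0,[-135,0,130])[0])"
```

```text
time: 6.45
position: [257.4, -184.8, 728.3]
orientation: [[-0.273, 0.942, 0.197], [0.753, 0.337, -0.566], [-0.599, -0.007, -0.801]]
wrist_force: [-0.2, -0.4, 0.8]
opening: 84.9
pos [ 257.4 -184.8  728.3] lean 36.8 q [-0.48 -0.44  0.2   1.72 -0.42  0.64] F [-0.2 -0.4  0.8] open 84.9
tool delta [0.3756 0.3274 0.4636] rows 13.6
```

Orientation is retained, so I'll continue to the pre-grasp.

```bash
python3 -m handwheel '[[0.085,0.027,0.023,0.033,0],[0.085,0.027,0.023,0.033,0],[0.085,0.027,0.023,0.033,0],[0.085,0.027,0.023,0.033,0],[0.085,0.027,0.023,0.033,0]]' 
python3 -m handwheel '[[0.085,0.027,0.023,0.033,0],[0.085,0.027,0.023,0.033,0],[0.085,0.027,0.023,0.033,0],[0.085,0.027,0.023,0.033,0],[0.085,0.027,0.023,0.033,0]]' 
python3 -c "
from h import *
to(world(P0,[-135,0,130])[0])"
```

```text
time: 6.95
position: [361.1, -137.8, 514.4]
orientation: [[-0.274, 0.942, 0.196], [0.753, 0.336, -0.566], [-0.599, -0.008, -0.801]]
wrist_force: [1.0, -0.5, 0.1]
opening: 84.9
time: 7.45
position: [464.5, -91.4, 300.9]
orientation: [[-0.273, 0.942, 0.195], [0.752, 0.336, -0.567], [-0.599, -0.008, -0.8]]
wrist_force: [-0.1, -0.5, 0.2]
opening: 85.2
pos [464.5 -91.4 300.9] lean 36.8 q [-0.01 -0.14 -0.5   0.96 -0.6   1.14] F [-0.1 -0.5  0.2] open 85.2
tool delta [0.106  0.0984 0.1332] rows 3.9
```

```bash
python3 -m handwheel '[[0.085,0.026,0.024,0.033,0],[0.085,0.026,0.024,0.033,0],[0.085,0.027,0.025,0.033,0],[0.085,0.025,0.024,0.033,0],[0.085,0,0,0,0]]' 
python3 - <<'E'
from h import *
import json
to(world(P0,[-135,0,130])[0])
c=calibration("wrist");im=capture("wrist");cv2.imwrite("pics/w1.png",im)
np.save("w1.npy",c,allow_pickle=True)
for t in (0,5,12):print(t,proj(c,world(P0,[[-55-t,0,78],[-43-t,0,60],[-10-t,0,78]])).round().tolist())
E
```

```text
time: 7.95
position: [550.2, -55.5, 126.3]
orientation: [[-0.282, 0.941, 0.185], [0.752, 0.337, -0.566], [-0.595, -0.021, -0.803]]
wrist_force: [-2.0, -0.2, -0.2]
opening: 84.9
pos [550.2 -55.5 126.3] lean 36.6 q [ 0.06  0.22 -0.53  0.63 -0.61  1.22] F [-2.  -0.2 -0.2] open 84.9
tool delta [-0.0023  0.0041 -0.0029] rows 0.1
0 [[325.0, 308.0], [325.0, 292.0], [324.0, 331.0]]
5 [[325.0, 305.0], [325.0, 289.0], [324.0, 328.0]]
12 [[325.0, 301.0], [325.0, 284.0], [324.0, 325.0]]
```

View pics/w1.png

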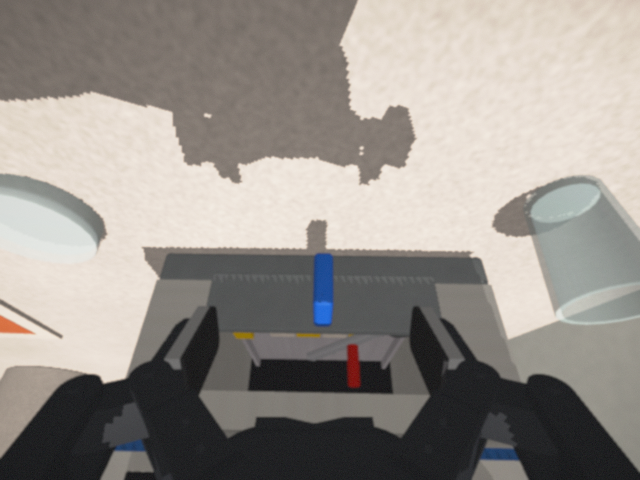

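The wrist view shows the fin with its outer top edge at (323,303) and its base at v≈254. The predicted position was (325,304) for tray≈6 mm, so the fit is good. The red peg is visible at (353,365), the beaker is to the right and the dish to the left. Next is the approach to the grasp.

```bash
python3 - <<'E'
from h import *
c=np.load("w1.npy",allow_pickle=True).item();T=calibration("top");S=calibration("side")
print(tri([(c,323,303),(T,384,250),(S,374.8,227)]), world(P0,[-62,-1.5,78]), proj(c,world(P0,[-62,-1.5,36])))
z=np.array(state()["orientation"])[:,2]
g=world(P0,[-50,-1.5,60])[0];print(g);to(g-6*z)
E
```

```text
[ 579.96702226 -124.18443252   78.58235767] [[ 578.10805524 -123.14742369   78.        ]] [[323.01135598 250.40555703]]
[ 582.26446747 -134.40460972   60.        ]
pos [550.8 -56.  130.1] lean 36.7 q [ 0.06  0.21 -0.53  0.64 -0.62  1.22] F [-0.3 -0.4  0.7] open 85.0
tool delta [-0.0258  0.0045  0.1006] rows 2.1
```

```bash
python3 -m handwheel '[[0.085,-0.009,0.001,0.02,0],[0.085,-0.009,0.001,0.03,0],[0.085,-0.008,0.002,0.03,0],[0.085,0,0,0.02,0],[0.085,0,0,0,0]]' 
python3 - <<'E'
from h import *
z=np.array(state()["orientation"])[:,2]
to(world(P0,[-50,-1.5,60])[0]-6*z)
cv2.imwrite("pics/w2.png",capture("wrist"))
E
```

```text
time: 8.5
position: [583.2, -132.6, 71.9]
orientation: [[-0.27, 0.943, 0.195], [0.753, 0.333, -0.568], [-0.6, -0.006, -0.8]]
wrist_force: [-1.4, -0.2, 0.8]
opening: 84.5
pos [ 583.2 -132.6   71.9] lean 36.9 q [-0.09  0.32 -0.56  0.4  -0.58  1.05] F [-1.4 -0.2  0.8] open 84.5
tool delta [ 0.006  -0.0014  0.0044] rows 0.2
```

View pics/w2.png

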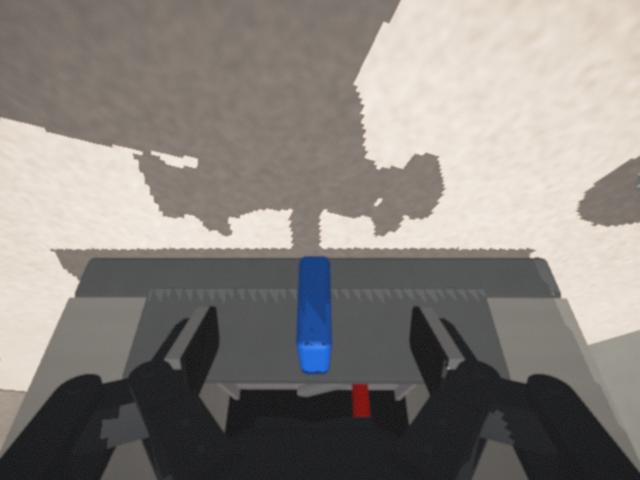

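The fin is at u≈315, centred between the fingers (inner pads at 216 and 413). Now I'll close on it.

```bash
python3 -m handwheel '[[0.085,0.006,-0.001,0.004,0],[0.01,0,0,0,0],[0.01,0,0,0,0],[0.01,0,0,0,0],[0.01,0,0,0,0]]' 60
python3 -m handwheel '[[0.005,0,0,0,0],[0.005,0,0,0,0]]'
python3 - <<'E'
from h import *
s=state();d=world([0,0,P0[2]],[-1,0,0])[0];print("pull dir in tool",(d@np.array(s["orientation"])).round(3))
E
```

```text
time: 9.05
position: [583.5, -128.8, 66.1]
orientation: [[-0.271, 0.942, 0.199], [0.752, 0.336, -0.567], [-0.601, -0.004, -0.799]]
wrist_force: [1.1, 0.0, -0.1]
opening: 28.2
time: 9.25
position: [582.1, -129.7, 66.0]
orientation: [[-0.271, 0.942, 0.196], [0.751, 0.335, -0.569], [-0.602, -0.007, -0.798]]
wrist_force: [-4.8, -0.2, 4.8]
opening: 12.9
pull dir in tool [ 0.798 -0.012 -0.602]
```

```bash
python3 -m handwheel '[[0.005,0.008,0,-0.006,0],[0.005,0.016,0,-0.012,0],[0.005,0.02,0,-0.015,0],[0.005,0.02,0,-0.015,0],[0.005,0.016,0,-0.012,0]]'
python3 -m handwheel '[[0.005,0.008,0,-0.006,0],[0.005,0.004,0,-0.003,0],[0.005,0.004,0,-0.003,0]]'
```

```text
time: 9.75
position: [547.8, -35.6, 66.0]
orientation: [[-0.271, 0.943, 0.196], [0.75, 0.334, -0.571], [-0.603, -0.008, -0.797]]
wrist_force: [-4.5, -5.8, 3.3]
opening: 13.2
time: 10.05
position: [541.1, -17.3, 66.0]
orientation: [[-0.271, 0.942, 0.196], [0.75, 0.335, -0.571], [-0.604, -0.008, -0.797]]
wrist_force: [-5.2, -4.8, 5.3]
opening: 13.0
```

```bash
python3 -m handwheel '[[0.005,0.004,0,-0.003,0],[0.005,0.002,0,-0.0015,0],[0.005,0,0,0,0]]'; python3 -m handwheel '[[0.005,0.003,0,-0.002,0],[0.005,0,0,0,0]]'
```

```text
time: 10.35
position: [539.2, -12.1, 66.0]
orientation: [[-0.269, 0.943, 0.195], [0.748, 0.332, -0.574], [-0.606, -0.008, -0.795]]
wrist_force: [-1.1, -14.9, 0.1]
opening: 13.5
time: 10.55
position: [539.0, -11.8, 66.1]
orientation: [[-0.264, 0.945, 0.195], [0.746, 0.328, -0.58], [-0.612, -0.007, -0.791]]
wrist_force: [8.4, -28.6, -11.5]
opening: 13.2
```

The tray is at its stop: the force rose to about 30 N with no more travel. Next I unload, open, retreat and look at the bar.

```bash
python3 -m handwheel '[[0.005,-0.003,0,0.0025,0],[0.005,-0.001,0,0.0005,0],[0.085,0,0,0,0],[0.085,0,0,0,0],[0.085,0,0,0,0]]'; python3 -m handwheel '[[0.085,0,0,0,0],[0.085,0,0,-0.02,0],[0.085,0,0,-0.04,0],[0.085,0,0,-0.04,0],[0.085,0,0,-0.03,0]]'
python3 - <<'E'
from h import *
state();to([0,0,0])
c=calibration("wrist");im=capture("wrist");cv2.imwrite("pics/w3.png",im);np.save("w3.npy",c,allow_pickle=True)
t=capture("top");cv2.imwrite("pics/t3.png",t);s=capture("side");cv2.imwrite("pics/s3.png",s)
cv2.imwrite("pics/v3.png",np.vstack([np.hstack([im[120:],])[:, :]])); 
cv2.imwrite("pics/ts3.png",np.hstack([cv2.resize(t[150:310,300:460],(400,400)),cv2.resize(s[140:300,300:460],(400,400))]))
E
```

```text
time: 11.05
position: [541.2, -10.0, 65.4]
orientation: [[-0.271, 0.942, 0.199], [0.753, 0.336, -0.566], [-0.6, -0.004, -0.8]]
wrist_force: [0.2, 0.4, 0.6]
opening: 56.0
time: 11.55
position: [515.3, 64.8, 171.2]
orientation: [[-0.27, 0.942, 0.2], [0.753, 0.336, -0.566], [-0.601, -0.002, -0.8]]
wrist_force: [1.0, 0.0, 0.3]
opening: 85.1
pos [515.3  64.8 171.2] lean 36.9 q [ 0.31  0.19 -0.45  0.91 -0.64  1.53] F [1.  0.  0.3] open 85.1
tool delta [ 0.1933 -0.5067  0.0704] rows 10.9
```

View pics/w3.png

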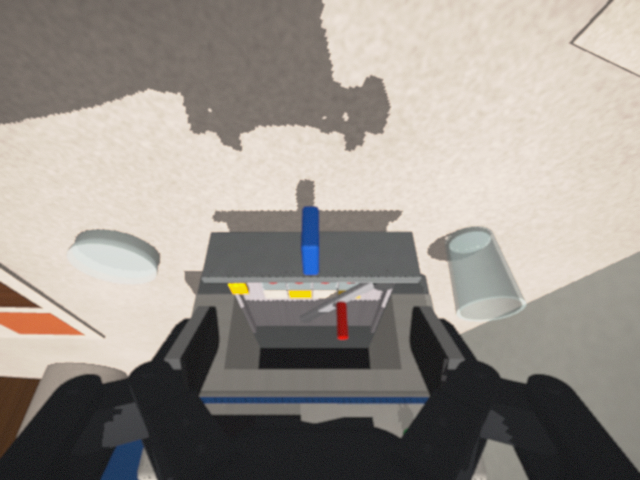

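View pics/ts3.png

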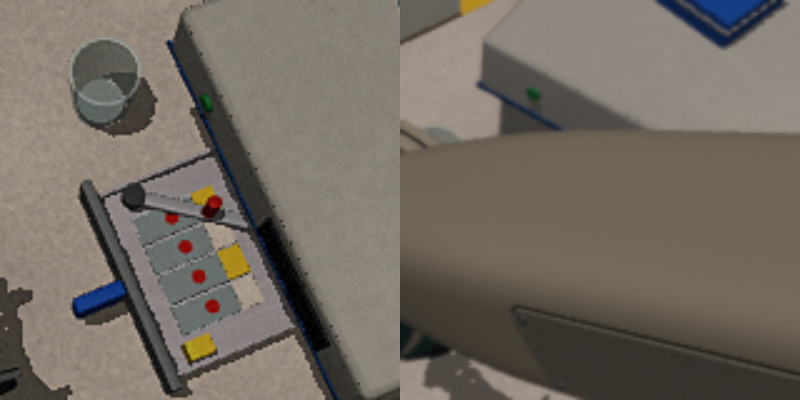

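The wrist view shows the tray out, the bar open and the red peg from (341,305) to (342,337, its top). The top view has the peg top at (385.6,230), the hinge at (353,228) and the yellow catch empty. Next I'll triangulate.

```bash
python3 - <<'E'
from h import *
c=np.load("w3.npy",allow_pickle=True).item();T=calibration("top")
im=cv2.imread("pics/w3.png");h=cv2.cvtColor(im,cv2.COLOR_BGR2HSV)
for n,f in(("w","pics/w3.png"),("t","pics/t3.png")):
    h=cv2.cvtColor(cv2.imread(f),cv2.COLOR_BGR2HSV);m=cv2.inRange(h,(0,150,70),(6,255,255))|cv2.inRange(h,(174,150,70),(180,255,255))
    k,l,st,ce=cv2.connectedComponentsWithStats(m)
    for i in range(1,k):
        if st[i,4]>15 and st[i,1]<400 and 200<st[i,0]<480:print(n,st[i],ce[i].round(1))
p=tri([(c,342,336),(T,385.6,230)]);print("peg",p,proj(c,p),proj(T,p), [onz(x,*u,102).round(1) for x,u in((c,(342,336)),(T,(385.6,230)))])
inv=lambda w:world([0,0,-P0[2]],np.array(w)-[P0[0],P0[1],0])[0]
print("peg scn",inv(p),"fin top end",inv(tri([(c,311.5,273-0),(T,331,272)])), [inv(onz(x,*u,78)).round(1) for x,u in((c,(311.5,271)),(T,(331,271)))])
for th in np.arange(.6,1.05,.1):
    q=world(P0,[[-100+65*np.sin(th),68.5-65*np.cos(th),102]]);print(th.round(2),q.round(),proj(c,q).round(1),proj(T,q).round(1))
print("hinge",proj(c,world(P0,[-100,68.5,62])),proj(T,world(P0,[-100,68.5,62])),"fin end",proj(c,world(P0,[-185,-1.5,78])),proj(T,world(P0,[-185,-1.5,78])))
E
```

```text
w [337 303  11  37 348] [341.8 321.6]
t [383 228   6   5  21] [385.5 230.4]
t [366 236   6   4  17] [368.4 237.1]
t [371 246   6   6  22] [373.6 248.4]
t [377 258   5   5  23] [379.2 260. ]
t [382 270   6   5  24] [384.5 272. ]
peg [ 614.70565014 -127.52097319   99.05929319] [[342.82351231 336.1131514 ]] [[385.77599973 230.38501941]] [array([ 610. , -119.3,  102. ]), array([ 614.9, -126.7,  102. ])]
peg scn [-45.22095406  31.31730496  99.05929319] fin top end [-182.41179008   -1.31341432   97.85891022] [array([-1.486e+02, -1.000e-01,  7.800e+01]), array([-180.1,    0.9,   78. ])]
0.6 [[ 593. -116.  102.]] [[327.6 333.2]] [[381.3 240.7]]
0.7 [[ 598. -120.  102.]] [[331.4 334.9]] [[382.8 238. ]]
0.8 [[ 604. -123.  102.]] [[335.5 336.4]] [[384.  235.1]]
0.9 [[ 610. -125.  102.]] [[340.1 337.7]] [[384.9 232.2]]
1.0 [[ 617. -127.  102.]] [[344.9 338.9]] [[385.5 229.2]]
hinge [[382.59028343 280.39032278]] [[352.5666312  228.58269632]] fin end [[308.7952894  247.38418052]] [[329.29929482 273.00243911]]
```

Both views agree on bar≈0.94 rad with the peg near (613,-126), top at about 100. I'll approach with a narrowed opening.

```bash
python3 - <<'E'
from h import *
z=np.array(state()["orientation"])[:,2]
g=world(P0,[-47-6,30.5,92])[0]-6*z;print(g);to(g-60*z);to(g)
E
```

```text
[ 610.02544792 -117.11505871   96.79704609]
pos [516.6  65.  171.2] lean 36.9 q [ 0.31  0.19 -0.45  0.9  -0.64  1.53] F [ 1.   0.6 -0.3] open 85.2
tool delta [-0.1176  0.0264  0.1214] rows 3.4
pos [516.6  65.  171.2] lean 36.9 q [ 0.31  0.19 -0.45  0.9  -0.64  1.53] F [ 1.   0.6 -0.3] open 85.2
tool delta [-0.1176  0.0264  0.1814] rows 4.4
```

```bash
python3 -m handwheel '[[0.05,-0.03,0.007,0.03,0],[0.05,-0.03,0.007,0.03,0],[0.05,-0.03,0.006,0.03,0],[0.05,-0.027,0.006,0.031,0],[0.05,0,0,0,0]]'
python3 - <<'E'
from h import *
z=np.array(state()["orientation"])[:,2]
g=world(P0,[-47-6,30.5,92])[0]-6*z;to(g)
c=calibration("wrist");cv2.imwrite("pics/w4.png",capture("wrist"));print(proj(c,world(P0,[[-47,30.5,102],[-47,30.5,62]])))
E
```

```text
time: 12.2
position: [595.1, -89.0, 140.4]
orientation: [[-0.267, 0.944, 0.194], [0.753, 0.33, -0.569], [-0.601, -0.006, -0.799]]
wrist_force: [-0.1, -1.0, 0.3]
opening: 49.6
pos [595.1 -89.  140.4] lean 36.9 q [-0.    0.25 -0.46  0.62 -0.6   1.15] F [-0.1 -1.   0.3] open 49.6
tool delta [0.0011 0.0052 0.0538] rows 1.1
[[325.45924938 295.99542115]
 [324.62182215 238.06818031]]
```

View pics/w4.png

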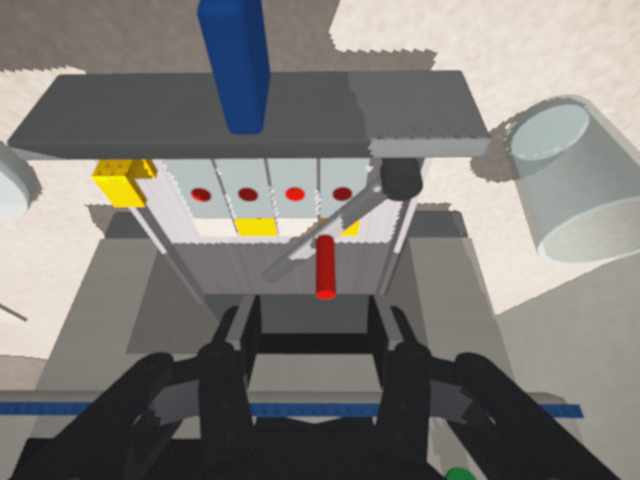

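The peg runs from its base at (324,238) to its top at (326,294), within 2 px of the prediction. The jaws are centred at u≈314 and the planned 5 mm shift corrects that. I'll go in and close gently.

```bash
python3 -m handwheel '[[0.05,0.001,0.005,0.014,0],[0.05,0,0,0.02,0],[0.05,0,0,0.018,0],[0.05,0,0,0.002,0],[0.05,0,0,0,0]]'
python3 - <<'E'
from h import *
z=np.array(state()["orientation"])[:,2]
g=world(P0,[-47-6,30.5,92])[0]-6*z;to(g)
E
```

```text
time: 12.75
position: [609.4, -112.1, 97.5]
orientation: [[-0.273, 0.942, 0.197], [0.752, 0.336, -0.567], [-0.6, -0.007, -0.8]]
wrist_force: [0.4, -0.8, -0.6]
opening: 50.0
pos [ 609.4 -112.1   97.5] lean 36.9 q [-0.05  0.32 -0.47  0.5  -0.59  1.1 ] F [ 0.4 -0.8 -0.6] open 50.0
tool delta [-0.0035 -0.0011  0.0036] rows 0.1
```

```bash
python3 -m handwheel '[[0.05,-0.003,-0.001,0.003,0],[0.005,0,0,0,0],[0.005,0,0,0,0],[0.005,0,0,0,0],[0.005,0,0,0,0]]' 40
python3 - <<'E'
from h import *
to([0,0,0])
th0=.94
R=np.array(state()["orientation"])
A=np.linspace(th0,-.04,11);P=world(P0,np.c_[-100+65*np.sin(A),68.5-65*np.cos(A),0*A])
print((np.diff(P,axis=0)@R/1000).round(4).tolist())
E
```

```text
time: 13.25
position: [611.4, -116.7, 99.0]
orientation: [[-0.27, 0.942, 0.2], [0.752, 0.336, -0.567], [-0.601, -0.003, -0.799]]
wrist_force: [0.1, 1.7, 2.3]
opening: 10.5
pos [ 611.4 -116.7   99. ] lean 36.9 q [-0.05  0.32 -0.47  0.5  -0.59  1.09] F [0.1 1.7 2.3] open 10.5
tool delta [ 0.3124 -0.5364 -0.1091] rows 12.6
[[0.0032, -0.005, -0.0024], [0.0035, -0.0046, -0.0026], [0.0039, -0.0041, -0.0029], [0.0042, -0.0036, -0.0031], [0.0044, -0.0031, -0.0033], [0.0047, -0.0026, -0.0035], [0.0048, -0.002, -0.0036], [0.005, -0.0014, -0.0037], [0.0051, -0.0008, -0.0038], [0.0051, -0.0001, -0.0038]]
```

Gripped: opening 10.5 for the 12 mm peg, and the 14 mm fin read 13. Now I follow the arc.

```bash
python3 -m handwheel '[[0.005,0.003,-0.005,-0.0025,0],[0.005,0.0035,-0.0045,-0.0025,0],[0.005,0.004,-0.004,-0.003,0],[0.005,0.004,-0.0035,-0.003,0],[0.005,0.0045,-0.003,-0.0035,0]]'
python3 -m handwheel '[[0.005,0.0045,-0.0025,-0.0035,0],[0.005,0.005,-0.002,-0.0035,0],[0.005,0.005,-0.0015,-0.0035,0],[0.005,0.005,-0.001,-0.004,0],[0.005,0,0,0,0]]'
python3 -c "
from h import *
to([0,0,0])"
```

```text
time: 13.75
position: [584.3, -100.7, 99.2]
orientation: [[-0.27, 0.942, 0.2], [0.752, 0.336, -0.567], [-0.601, -0.002, -0.799]]
wrist_force: [5.3, 0.2, 0.7]
opening: 10.8
time: 14.25
position: [569.7, -80.1, 99.2]
orientation: [[-0.27, 0.942, 0.2], [0.752, 0.336, -0.567], [-0.602, -0.003, -0.799]]
wrist_force: [5.4, -0.0, 0.6]
opening: 10.2
pos [569.7 -80.1  99.2] lean 37.0 q [ 0.01  0.27 -0.54  0.52 -0.61  1.17] F [ 5.4 -0.   0.6] open 10.2
tool delta [ 0.2736 -0.5094 -0.0802] rows 11.7
```

```bash
python3 -m handwheel '[[0.005,0.003,0,-0.0025,0],[0.005,0.0025,0,-0.002,0],[0.005,0,0,0,0]]'
python3 -m handwheel '[[0.005,0.002,0,-0.0015,0],[0.005,0,0,0,0]]'
```

```text
time: 14.55
position: [566.9, -73.4, 99.1]
orientation: [[-0.271, 0.942, 0.199], [0.752, 0.336, -0.567], [-0.601, -0.004, -0.799]]
wrist_force: [2.1, 1.9, 3.2]
opening: 10.3
time: 14.75
position: [566.5, -72.3, 99.2]
orientation: [[-0.269, 0.942, 0.199], [0.751, 0.335, -0.569], [-0.603, -0.004, -0.798]]
wrist_force: [6.5, -3.5, -1.2]
opening: 9.9
```

```bash
python3 -m handwheel '[[0.005,0.003,0,-0.002,0],[0.005,0,0,0,0]]'
python3 -m handwheel '[[0.005,0.002,0,-0.0015,0],[0.005,0,0,0,0]]'
```

```text
time: 14.95
position: [566.4, -71.8, 99.2]
orientation: [[-0.264, 0.944, 0.199], [0.749, 0.331, -0.574], [-0.607, -0.003, -0.794]]
wrist_force: [14.5, -19.8, -11.5]
opening: 10.1
time: 15.15
position: [565.6, -69.6, 99.3]
orientation: [[-0.263, 0.944, 0.198], [0.75, 0.33, -0.574], [-0.607, -0.002, -0.795]]
wrist_force: [15.9, -19.4, -10.8]
opening: 10.1
```

The force climbed to about 25 N with no more travel, so the bar is at its stop. Now I unload a little, open, back off and check.

```bash
python3 -m handwheel '[[0.005,-0.002,0,0.0015,0],[0.05,0,0,0,0],[0.05,0,0,0,0],[0.05,0,0,0,0],[0.05,0,0,-0.01,0]]'; python3 -m handwheel '[[0.05,0,0,-0.03,0],[0.05,0,0,-0.03,0],[0.05,0,0,-0.03,0],[0.05,0,0,-0.03,0],[0.05,0,0,0,0]]'
python3 - <<'E'
from h import *
c=calibration("wrist");w=capture("wrist");T=calibration("top");t=capture("top")
cv2.imwrite("pics/wt5.png",np.hstack([cv2.resize(w,(460,345)),cv2.resize(t[160:310,310:450],(322,345))]))
cv2.imwrite("pics/w5.png",w);cv2.imwrite("pics/t5.png",t)
for n,i in(("w",w),("t",t)):
    h=cv2.cvtColor(i,cv2.COLOR_BGR2HSV);m=cv2.inRange(h,(0,150,70),(6,255,255))|cv2.inRange(h,(174,150,70),(180,255,255))
    k,l,st,ce=cv2.connectedComponentsWithStats(m)
    for j in range(1,k):
        if st[j,4]>15 and st[j,1]<400 and 200<st[j,0]<480:print(n,st[j],ce[j].round(1))
for th in(0,.06,.15):
    q=world(P0,[[-100+65*np.sin(th),68.5-65*np.cos(th),102]]);print(th,proj(c,q).round(1),proj(T,q).round(1))
E
```

```text
time: 15.65
position: [560.4, -62.6, 105.0]
orientation: [[-0.273, 0.942, 0.194], [0.752, 0.335, -0.567], [-0.599, -0.009, -0.8]]
wrist_force: [-0.1, 0.1, 0.1]
opening: 49.9
time: 16.15
position: [540.7, 7.8, 206.8]
orientation: [[-0.269, 0.941, 0.205], [0.752, 0.338, -0.566], [-0.602, 0.002, -0.799]]
wrist_force: [0.0, -0.2, 0.7]
opening: 50.1
w [304 210  22  43 493] [311.2 230.3]
w [258 216  10   5  45] [262.4 218. ]
w [287 216  10   5  44] [291.3 217.8]
w [344 216  11   5  45] [348.8 217.8]
t [366 235   5   5  22] [367.9 236.9]
t [371 246   5   6  22] [373.2 248.3]
t [365 250   5   5  23] [367.  252.2]
t [376 258   6   5  22] [378.7 260.1]
t [382 270   5   5  22] [384.1 272.1]
0 [[309.8 250.4]] [[367.2 252.7]]
0.06 [[310.  252.9]] [[368.9 251.9]]
0.15 [[310.9 256.5]] [[371.4 250.6]]
```

View pics/wt5.png

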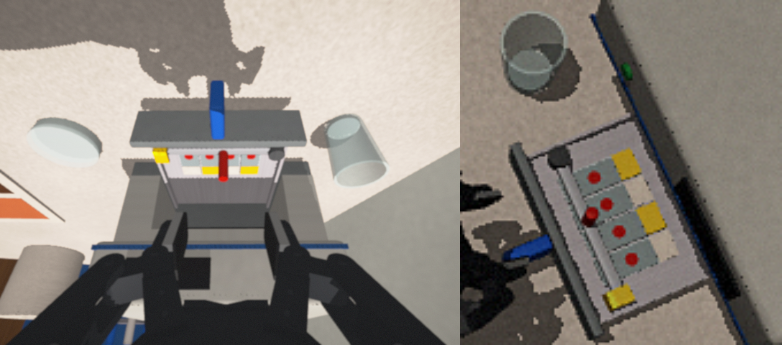

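In the top view the bar lies along the tray front with its end in the yellow catch. The peg is at (367.0,252.2), against (367.2,252.7) predicted for bar = 0. The slide dots show the tray still out, the bystanders in view have not moved, and the gripper is clear. Handing in.

```bash
python3 -c "
from workcell import *
print(state()['wrist_force'],finish_job())"
```

```text
the job is handed in; nothing more can be done
[-0.42022802 -0.74242804 -0.46478074] None
```

I pulled the tray out to its stop, swung the clamp bar home into the yellow catch, let go and handed the job in at about 16 s. No verdict is reported back, so the result rests on my own checks.

- **Lean:** The move rows have no tilt. I got a 37° lean by raising the arm until joint 4 hit its range limit, and the lean held for the rest of the job.
- **Tray:** It came out about 125 mm from a start of roughly 5 mm, until the force rose to about 30 N with no further travel. In the last top picture the slide dots are within about 1 mm of where they were when the tray reached its stop.
- **Clamp bar:** It started at about 0.94 rad open. I gripped the peg and followed its arc until the force rose to about 25 N at the stop. The last top picture shows the bar's end in the catch. The peg is within about 0.5 px of where it should be at 0 rad.
- **Clearance:** The gripper was about 150 mm clear, with wrist force near zero. The beaker and dish looked unmoved. I did not check the flasks, tip box or slide box in the last pictures, but the arm passed well above them.
- **Disagreements:**
  - The scanner fit left a few pixels (2–5 px) of error at some housing corners.
  - The peg top measured 99 mm high against the stated 102 mm.
  - One attempt to triangulate the fin's end with the tray out gave a wrong height (98 mm instead of 78 mm), probably from a misread pixel. I did not use it.

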